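# Fit the grater plate, then hold the bowl's lid open

## Robot

A 7-joint arm with a two-finger parallel gripper is mounted at the origin on the work surface. World frame = base frame: x ahead of the robot, y to its left, z up, the work surface at z = 0. Lengths are in m, angles in rad, forces in N, time in s.
With the tool pointing down it reaches from about 0.425 to 0.875 m from the base axis. Payload 4.7 kg.
Tool frame: the origin (TCP) lies where the fingers leave the gripper's body, on its centre line; the fingertips stand 70 mm ahead of it and the grasp point (between the pads) lies 51 mm ahead of it; z points along the fingers, y is the line along which they close (so a half turn about z gives the same grasp; the last joint's range is limited). The gripper opens to 87 mm and grips with 3 to 60 N. Pads are 19 mm wide; open, the fingers measure 117 mm over their backs; the gripper's body (75 mm by 190 mm) begins 51 mm behind the grasp point.
Start: joints at [1.33, 0.321, -0.07, 1.45, 0.023, 1.371, -0.057], TCP at [0.164, -0.629, 0.292] pointing down, gripper open.
Joint ranges: [-2.86, 2.86], [-0.3, 2.09], [-1.38, 1.24], [0.06, 2.45], [-1.56, 4.7], [0.09, 2.05], [-2.69, 2.69]. Speed limits (rad/s): [2.57, 2.57, 3.14, 3.14, 3.14, 3.14, 3.14].

## Interface

Orientations are given as a rotation vector (axis times angle).
In Python, from bench import ctrl gives the robot as it stands.
- The arm moves only by the tool play_rows, never from a script. Its argument "increments" is a list that holds one entry, the list of rows, each a list of 7 numbers: the shift along the tool's x, y, z as a fraction of full scale, then the turn, a rotation vector about the tool's x, y, z as a fraction of full scale, then the gripper command: -1 is shut, 1 is fully open, values between are in proportion. A call has 1 to 8 rows; each row is the pose to reach, as a shift and turn from the pose commanded when the call began, along the tool's axes at that moment; what a row does not reach only later rows make up. Full scale, the value 1, is 0.1 m for a shift and 90 degrees for a turn. A row lasts 1/10 s, in which the tool goes at most 50 mm and 8.59 degrees, less where a joint would pass 70% of its speed; a pose out of reach is approached as far as the arm can. A call with a number of a shift or a turn outside -1 to 1 is refused whole. A call with a gripper value outside its range is refused whole. The fingers move at their own pace and stop on an object; "squeeze" is the grip in N (left out, the last holds). Time passes only in rows, so rows that repeat a pose let the fingers close. It gives the time, the measured TCP pose, the force, the opening and the grip force at its end, in the units of the state.
- ctrl.get_state(): the state, without advancing time (a new reading comes with each control period).
- ctrl.get_image(name): name is "scene" or "top"; returns the picture (384x512x3 uint8, red, green, blue); there is no depth.
- ctrl.get_calibration(name): a dict with "vertical_fov" (degrees; the focal length in pixels is half the picture's height over the tangent of half this angle, whatever the lens; pixels are square), "cx", "cy" (the principal point, pixels), "R" (3x3) and "t" (3): a world point X has camera coordinates R X + t. Camera axes: x right, y down, z forward; pixel columns grow to the right and rows downward; lengths in m; the calibration is good to about 2 mm. A picture is of the moment at which its call begins. get_calibration takes no time and is no camera call.
- ctrl.close_job(): hands the job in; it is judged then, once.
The state is a dict: "time": time; "joint_positions": joint angles; "qd": joint speeds; "joint_torque": joint torques, N m; "position": TCP position; "tool_rot": TCP orientation; "ft_force": force on the tool from outside, world axes, zero at the start; "torque": the same for the moment, N m; "grip_width": opening from 0.0 (shut) to 1.0 (fully open); "grip_force": force on a finger pad.
Only numpy, scipy, OpenCV 4.12 (cv2) and the standard library are available. Lean on these libraries where they do the work, as an engineer would, in place of code of your own. Each camera call takes 0.05 s, during which the arm holds its last target. There are 200 camera calls.

## Task

Get things ready for me to grate: take the steel grater plate out of the wooden drainer and slide it down, wooden grip uppermost, fully home into the slot of the clamped grater stand, and let go of it. Then lift the hinged lid of the ceramic bowl and hold it open at about 50 degrees from closed; it falls shut if let go, so finish while still holding it there with the gripper. Leave the couscous basket, the measuring spoon and the jar where they are.

Things in the scene. Friction and masses are not known exactly. Their poses are not given: they have to be found in the camera images.
- plate_center (a point): Centre (half-way up) of the loose grater plate: flat steel slab 8 mm thick (its x), 80 mm wide (y), 120 mm tall (z, up), about 0.2 kg. Its top 24 mm is a wooden grip rail 12 mm thick (x), 84 mm wide (y), its middle 48 mm above this point. It starts upright in the drainer's groove; front and back are alike, either may face either way.
- rack: Fixed wooden drainer block, 90 x 130 x 50 mm (x, y, z); origin at the centre of its underside. An 11 mm wide groove along its y, floor 12 mm above the counter, open upward and at both ends, in which the plate stands loosely.
- slot_seat (a point): Middle of the slot's floor in the fixed steel grater stand (base 130 x 120 mm, clamped at the counter's front edge), 30 mm above the counter. Two upright channels guide the plate's side edges: slot 10 mm wide (x), 83 mm long (y), open at the top (z), 70 mm deep, then flared lips up to 84 mm above this point (mouth about 20 x 90 mm). Fully home, the plate's centre is 60 mm above this point.
- bowl: Fixed heavy ceramic bowl, 184 mm across the rim, 90 mm high; origin at the centre of its underside; the lid's hinge is on its +x side, the lid's handle towards its -x side.
- lid_hinge (a point): Point on the lid's hinge axis, fixed to the bowl, 105 mm in +x from the bowl's centre and 92 mm above the counter. Same axes as the bowl; the hinge axis is along y.
- lid_handle (a point): Middle of the lid's steel handle: level round bar 12 mm thick along the lid's y, 78 mm free between its posts, 38 mm above the lid's face. In the lid's frame (these axes, they turn with the lid) it is 160 mm in -x from the hinge axis and 47 mm above it. Lid: ceramic disc 190 mm across, 9 mm thick, about 0.45 kg; its rim reaches 40 mm beyond the handle.
- lid (a joint): Opening angle of the lid in rad: 0 closed, growing as the handle side rises (about +y of the bowl); 50 degrees is 0.873. Hardly any friction or damping: the lid falls shut under its own weight below about 85 degrees.
- basket: Bystander: loose aluminium couscous basket, 170 mm across the rim (204 mm over its ear handles, along y), 85 mm high; origin at the centre of its underside.
- spoon: Bystander: small loose green plastic measuring spoon, 140 mm long, lying along its x.
- jar: Bystander: loose glass jar, 70 mm across, 110 mm high; origin at the centre of its underside.
Mind the look-alikes: they are no part of the job. Leave any purple, turquoise or yellow look-alike of the bowl alone.

How it is judged:
On the way, in this order (a step that is already met when the one before it is completed fails the run):
1. the grater plate is fully home in the stand's slot and let go (x of plate_center in the frame of slot_seat between -0.004 and 0.004 m and y of plate_center in the frame of slot_seat between -0.005 and 0.005 m and z of plate_center in the frame of slot_seat between 0.055 and 0.064 m and angle between the x axis of plate_center and the x axis of slot_seat, either way round below 0.12 rad and angle between plate_center's own z axis and vertical below 0.1 rad and contact force between plate and the fingers below 0.1 N), for 0.2 s.
2. the lid is raised to about 50 degrees by the gripper (value of joint lid between 0.733 and 1.012 rad and contact force between lid and the fingers above 0.5 N), for 0.2 s.
At the end, for the whole second after the job is handed in: Fingers hold the lid at rest (under 0.1 rad/s) at 50 degrees, within 8; no plate or bystander props it. The plate is let go in the slot, upright within 0.1 rad, centre 55 to 64 mm above the slot floor, within 4 mm across and 5 mm along, turned under 0.12 rad (all of step 1 and all of step 2 and velocity of joint lid between -0.1 and 0.1 rad/s and contact force between lid and basket below 0.1 N and contact force between lid and spoon below 0.1 N and contact force between lid and jar below 0.1 N and contact force between lid and plate below 0.1 N); the arm keeps its last pose, push and grip.
It fails at once if the couscous basket is pushed about (distance of basket from where it was at the start of the episode above 0.03 m).
It fails at once if the measuring spoon is pushed about (distance of spoon from where it was at the start of the episode above 0.03 m).
It fails at once if the jar is pushed about (distance of jar from where it was at the start of the episode above 0.03 m).
It also fails if it takes over 58 s, if anything falls off the work surface, if the arm or the gripper's body presses on something with over 40 N, if the wrist force passes 120 N, or if a joint passes its speed limit or range.

## Working session

There is one attempt and no reset: what is moved stays moved. The work goes in short steps, Python scripts to look and compute and a tool call to move; the robot and the scene stay as the last step left them, time stands still between calls to the robot, and variables do not carry over. Pictures are saved under pics/ and viewed, at most 10 in all, crops included, and the job is handed in when it is done.

Besides the shell and the picture viewer there is one more tool, called after "Call:" as name(argument=value, ...), one argument or row to a line, values as JSON. play_rows: Moves the arm, as the interface text tells. Shift numbers are shares of 0.1 m and turn numbers shares of 90 degrees, none past 1 either way. Its arguments: {"type":"object","properties":{"increments":{"type":"array"},"squeeze":{"type":"number"}},"required":["increments"]}

```bash
mkdir -p pics
python3 - <<'E'
from bench import ctrl
import cv2,numpy as np
for n in("scene","top"):
    im=ctrl.get_image(n); cv2.imwrite(f"pics/{n}0.png",im[:,:,::-1]); c=ctrl.get_calibration(n); print(n,{k:np.round(v,4).tolist() for k,v in c.items()})
print(ctrl.get_state())
E
```

```text
scene {'vertical_fov': 47.3154, 'cx': 261.7983, 'cy': 191.2996, 'R': [[-0.8766, 0.4811, -0.0099], [0.256, 0.4489, -0.8561], [-0.4074, -0.753, -0.5167]], 't': [0.4158, 0.0118, 1.6018]}
top {'vertical_fov': 43.8163, 'cx': 254.3477, 'cy': 193.2529, 'R': [[0.0017, -0.9998, -0.0177], [-0.9958, -0.0001, -0.092], [0.0919, 0.0178, -0.9956]], 't': [-0.0324, 0.4766, 1.7024]}
{'time': 0.1, 'joint_positions': array([ 1.33010506,  0.32175548, -0.07006329,  1.45154683,  0.02260669,
        1.37080161, -0.0568857 ]), 'qd': array([ 0.00129426, -0.00301618,  0.00070762, -0.00309139, -0.0009561 ,
       -0.00042049,  0.00162874]), 'joint_torque': array([-3.94604422e-04, -4.92572379e+01, -4.05972172e-01, -3.13401103e+01,
       -6.41284254e-02,  3.95693968e-02,  6.34469757e-05]), 'position': array([ 0.16367891, -0.62866797,  0.29126942]), 'tool_rot': array([-3.11444855e+00, -3.98964070e-01,  5.08987256e-04]), 'ft_force': array([-0.22529172, -0.42838403,  0.07005908]), 'torque': array([ 0.02961518, -0.00915413,  0.0400369 ]), 'grip_force': 0.0, 'grip_width': 0.9989351741110414}
```

View pics/scene0.png

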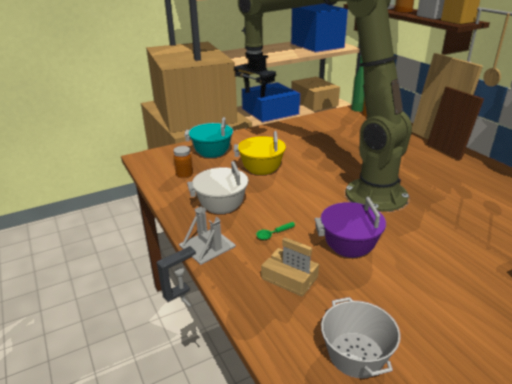

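View pics/top0.png

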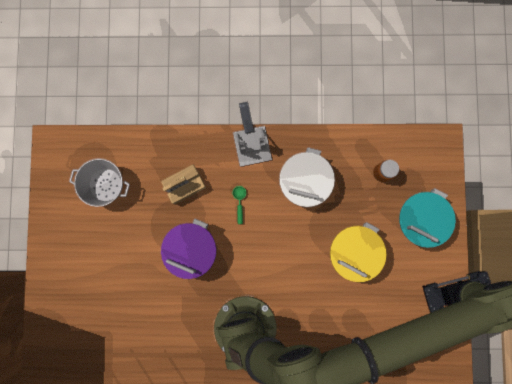

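The scene view shows the drainer with the plate at about (292,268), the stand at (207,240), the white bowl at (220,190), the spoon at (275,232) and the basket at (360,335). In the top view the drainer is at (183,185), the stand at (253,146), the white bowl at (307,180) with its hinge at (314,152), and the jar at (390,170).

Run:
```python
import cv2,numpy as np
t=cv2.imread("pics/top0.png");s=cv2.imread("pics/scene0.png")
def crop(im,x,y,w,h,k): return cv2.resize(im[y:y+h,x:x+w],None,fx=k,fy=k,interpolation=cv2.INTER_CUBIC)
a=np.hstack([crop(t,155,160,57,50,7),crop(t,226,120,57,50,7)])
b=np.hstack([crop(s,255,232,70,62,5.7),crop(s,178,200,70,62,5.7)])
b=cv2.resize(b,(a.shape[1],350)); cv2.imwrite("pics/c1.png",cv2.resize(np.vstack([a,b]),(798,598)))
print(a.shape,b.shape)
cv2.imwrite("pics/c2.png",np.hstack([crop(t,272,140,70,75,5.7),crop(s,180,155,70,75,5.7)]))
```

```text
(350, 798, 3) (350, 798, 3)
```

View pics/c1.png

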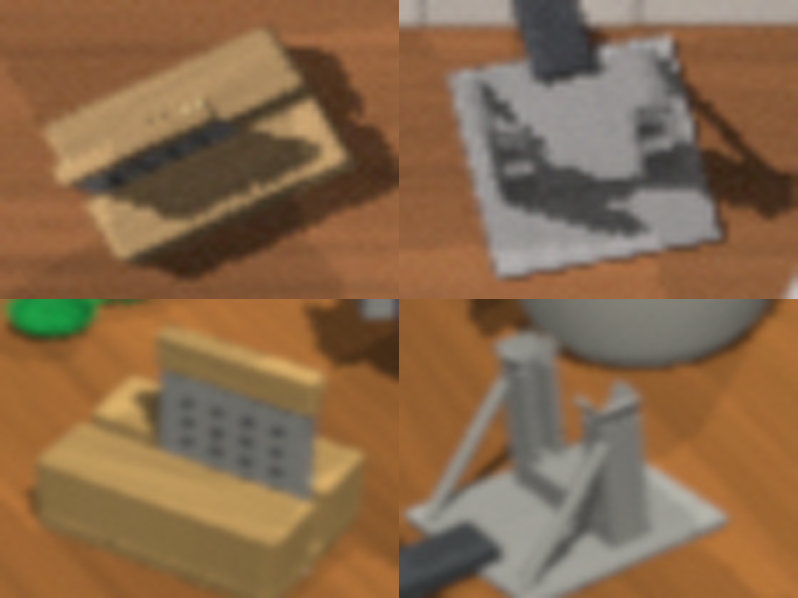

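View pics/c2.png

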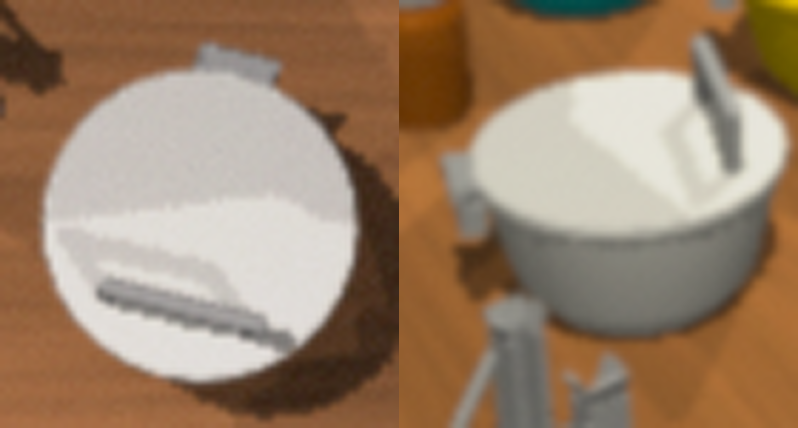

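The crops show the drainer's rim corners, the plate's grip rail at its left end (160,330)–(325,375) in the scene crop, the stand base corners with the two channel tops at (527,345) and (612,405), and the lid disc with its grey handle from (100,290) to (290,342) in the top crop.

```bash
cat > h.py <<'E'
from bench import ctrl
import cv2,numpy as np
from scipy.spatial.transform import Rotation as Ro
def ray(cam,u,v):
    c=ctrl.get_calibration(cam);R=np.array(c["R"]);f=192/np.tan(np.radians(c["vertical_fov"])/2)
    d=R.T@np.array([(u-c["cx"])/f,(v-c["cy"])/f,1]);return -R.T@np.array(c["t"]),d
def at(cam,u,v,z):
    o,d=ray(cam,u,v);return o+d*(z-o[2])/d[2]
def proj(cam,X):
    c=ctrl.get_calibration(cam);f=192/np.tan(np.radians(c["vertical_fov"])/2)
    p=np.array(c["R"])@X+c["t"];return np.array([c["cx"]+f*p[0]/p[2],c["cy"]+f*p[1]/p[2]])
E
python3 - <<'E'
from h import *
np.set_printoptions(precision=4,suppress=True)
T1=lambda X,Y:(155+(X+.5)/7-.5,160+(Y+.5)/5.98-.5)
T2=lambda X,Y:(226+(X-399+.5)/7-.5,120+(Y+.5)/5.98-.5)
S1=lambda X,Y:(255+(X+.5)/5.7-.5,232+(Y-299+.5)*62/299-.5)
S2=lambda X,Y:(178+(X-399+.5)/5.7-.5,200+(Y-299+.5)*62/299-.5)
def quad(cam,f,P,z):
    q=np.array([at(cam,*f(*p),z)[:2] for p in P]); print(cam,q.tolist(),'c',q.mean(0),'edges',[ (np.linalg.norm(e).round(4),np.degrees(np.arctan2(e[1],e[0])).round(1)) for e in np.roll(q,-1,0)-q]);return q
print("rack");quad("top",T1,[(45,130),(265,28),(350,160),(122,262)],.05)
quad("scene",S1,[(38,463),(135,375),(365,455),(268,543)],.05)
print("grip back edge top");quad("scene",S1,[(165,328),(325,372)],.132)
print("grip bottom front edge");quad("scene",S1,[(160,368),(317,413)],.108)
print("base");quad("top",T2,[(448,75),(672,38),(720,240),(497,276)],.006)
print("channel tops");quad("scene",S2,[(527,345),(612,400)],.114)
quad("top",T2,[(515,150),(655,128)],.114)
C=lambda X,Y:(272+(X+.5)/5.7-.5,140+(Y+.5)/5.7-.5)
print("lid");quad("top",C,[(44,224),(200,68),(356,224),(200,380)],.1)
quad("top",C,[(100,290),(290,342)],.139)
D=lambda X,Y:(180+(X-399+.5)/5.7-.5,155+(Y+.5)/5.7-.5)
quad("scene",D,[(700,45),(733,150)],.139)
print("hinge");quad("top",C,[(237,65)],.09)
# lid mask fit
im=ctrl.get_image("top");m=((im.min(2)>150)&((im.max(2).astype(int)-im.min(2))<25)).astype(np.uint8)
m[:, :265]=0;m[:,350:]=0;m[:135]=0;m[225:]=0
cs,_=cv2.findContours(m,cv2.RETR_EXTERNAL,cv2.CHAIN_APPROX_NONE);c=max(cs,key=cv2.contourArea)
e=cv2.fitEllipse(cv2.convexHull(c));print(e,at("top",*e[0],.1))
E
```

```text
rack
top [[0.5167330240025869, 0.30115943736099837], [0.5781599874206318, 0.18944916768964362], [0.49868647160438506, 0.144988367530278], [0.4377174003935274, 0.26034186596461084]] c [0.5078 0.224 ] edges [(np.float64(0.1275), np.float64(-61.2)), (np.float64(0.0911), np.float64(-150.8)), (np.float64(0.1305), np.float64(117.9)), (np.float64(0.0889), np.float64(27.3))]
scene [[0.5798914621768052, 0.1903267613283356], [0.4989724205431174, 0.14469658716656097], [0.43975910577504906, 0.26145524156705446], [0.5198037362329714, 0.2989760302579363]] c [0.5096 0.2239] edges [(np.float64(0.0929), np.float64(-150.6)), (np.float64(0.1309), np.float64(116.9)), (np.float64(0.0884), np.float64(25.1)), (np.float64(0.1242), np.float64(-61.1))]
grip back edge top
scene [[0.5189937827629263, 0.20455596965877143], [0.47597706070538626, 0.2735535786237565]] c [0.4975 0.2391] edges [(np.float64(0.0813), np.float64(121.9)), (np.float64(0.0813), np.float64(-58.1))]
grip bottom front edge
scene [[0.5232935369518584, 0.20784663144293913], [0.4810056676463442, 0.27653785226571437]] c [0.5021 0.2422] edges [(np
[... 1188 characters left out ...]
oat64(134.9)), (np.float64(0.133), np.float64(44.7))]
top [[0.4751725535204062, -0.15097041798462643], [0.44444716274208496, -0.2624196491111167]] c [ 0.4598 -0.2067] edges [(np.float64(0.1156), np.float64(-105.4)), (np.float64(0.1156), np.float64(74.6))]
scene [[0.45543344065422664, -0.24475704574938462], [0.49495964617777, -0.11827955782668864]] c [ 0.4752 -0.1815] edges [(np.float64(0.1325), np.float64(72.6)), (np.float64(0.1325), np.float64(-107.4))]
hinge
top [[0.6183476196006852, -0.2381144187765527]] c [ 0.6183 -0.2381] edges [(np.float64(0.0), np.float64(0.0))]
((306.68048095703125, 179.05410766601562), (53.98377990722656, 54.0771484375), 125.84011840820312) [ 0.5186 -0.2138  0.1   ]
```

Call:
play_rows(
  increments=[
    [[0.5, -0.05, 0, 0, 0, -0.05, 1], [0.98, -0.15, 0, 0, 0, -0.1, 1], [0.98, -0.15, 0, 0, 0, -0.1, 1]],
  ],
)

```text
time: 0.45
position: [0.2645, -0.5848, 0.292]
tool_rot: [-3.068, -0.664, -0.01]
ft_force: [0.8, 0.7, -0.0]
grip_width: 0.999
grip_force: 0.0
```

Call:
play_rows(
  increments=[
    [[0.5, -0.05, 0, 0, 0, -0.05, 1], [0.98, -0.15, 0, 0, 0, -0.1, 1], [0.98, -0.15, 0, 0, 0, -0.1, 1]],
  ],
)

```text
time: 0.75
position: [0.3474, -0.5304, 0.2922]
tool_rot: [-3.007, -0.903, -0.01]
ft_force: [0.2, 0.9, 0.3]
grip_width: 1.0
grip_force: 0.0
```

Call:
play_rows(
  increments=[
    [[0.5, -0.05, 0, 0, 0, -0.05, 1], [0.98, -0.15, 0, 0, 0, -0.1, 1], [0.98, -0.15, 0, 0, 0, -0.1, 1]],
  ],
)

```text
time: 1.05
position: [0.4205, -0.4638, 0.2923]
tool_rot: [-2.926, -1.135, -0.009]
ft_force: [-0.0, 0.6, 0.6]
grip_width: 0.999
grip_force: 0.0
```

Call:
play_rows(
  increments=[
    [[0.5, -0.05, 0, 0, 0, -0.05, 1], [0.98, -0.15, 0, 0, 0, -0.1, 1], [0.98, -0.15, 0, 0, 0, -0.1, 1]],
  ],
)

```text
time: 1.35
position: [0.4823, -0.3867, 0.2924]
tool_rot: [-2.828, -1.361, -0.008]
ft_force: [0.7, 0.7, 0.2]
grip_width: 0.997
grip_force: 0.0
```

Call:
play_rows(
  increments=[
    [[0.5, -0.05, 0, 0, 0, -0.05, 1], [0.98, -0.1, 0, 0, 0, -0.1, 1], [0.98, -0.1, 0, 0, 0, -0.1, 1]],
  ],
)

```text
time: 1.65
position: [0.5355, -0.3042, 0.2925]
tool_rot: [-2.713, -1.578, -0.008]
ft_force: [0.4, 1.0, -0.1]
grip_width: 1.0
grip_force: 0.0
```

Call:
play_rows(
  increments=[
    [[0.5, -0.05, 0, 0, 0, -0.05, 1], [0.98, -0.1, 0, 0, 0, -0.1, 1], [0.98, -0.1, 0, 0, 0, -0.1, 1]],
  ],
)

```text
time: 1.95
position: [0.5749, -0.2141, 0.2926]
tool_rot: [-2.581, -1.786, -0.008]
ft_force: [0.7, 1.5, 0.5]
grip_width: 0.999
grip_force: 0.0
```

Call:
play_rows(
  increments=[
    [[0.5, -0.1, 0, 0, 0, -0.05, 1], [0.98, -0.2, 0, 0, 0, -0.1, 1], [0.98, -0.2, 0, 0, 0, -0.1, 1]],
  ],
)

```text
time: 2.25
position: [0.5901, -0.1152, 0.2928]
tool_rot: [-2.432, -1.983, -0.007]
ft_force: [0.5, 0.8, 0.9]
grip_width: 1.004
grip_force: 0.0
```

Call:
play_rows(
  increments=[
    [[0.5, -0.1, 0, 0, 0, -0.05, 1], [0.98, -0.2, 0, 0, 0, -0.1, 1], [0.98, -0.2, 0, 0, 0, -0.1, 1]],
  ],
)

```text
time: 2.55
position: [0.59, -0.0154, 0.2929]
tool_rot: [-2.27, -2.167, -0.006]
ft_force: [-0.4, 0.5, 0.2]
grip_width: 1.003
grip_force: 0.0
```

Call:
play_rows(
  increments=[
    [[0.5, -0.1, 0, 0, 0, -0.05, 1], [0.98, -0.2, 0, 0, 0, -0.1, 1], [0.98, -0.2, 0, 0, 0, -0.1, 1]],
  ],
)

```text
time: 2.85
position: [0.5743, 0.0831, 0.2929]
tool_rot: [-2.093, -2.338, -0.005]
ft_force: [0.1, 0.4, 1.0]
grip_width: 0.999
grip_force: 0.0
```

Call:
play_rows(
  increments=[
    [[0.5, -0.1, 0, 0, 0, -0.05, 1], [0.98, -0.2, 0, 0, 0, -0.1, 1], [0.98, -0.2, 0, 0, 0, -0.1, 1]],
  ],
)

```text
time: 3.15
position: [0.5435, 0.178, 0.293]
tool_rot: [-1.903, -2.495, -0.005]
ft_force: [-0.4, 0.6, 0.8]
grip_width: 1.002
grip_force: 0.0
```

```bash
cat >> h.py <<'E'
def need(p,yaw,tilt=None):
    """fractions to bring the (tool-down) TCP to p with tool y axis at yaw deg"""
    s=ctrl.get_state();R=Ro.from_rotvec(s["tool_rot"]);a=np.radians(yaw)
    y=np.array([np.cos(a),np.sin(a),0]);z=np.array([0,0,-1.]);T=Ro.from_matrix(np.c_[np.cross(y,z),y,z])
    d=R.inv().apply(np.array(p)-s["position"])/.1;r=(R.inv()*T).as_rotvec()/(np.pi/2)
    print("t",round(s["time"],2),"pos",s["position"].round(4),"yaw",np.degrees(np.arctan2(*R.as_matrix()[[1,0],1])).round(2),"need",d.round(3),r.round(3))
E
python3 -c "
from h import *
need([.4998,.2405,.29],28.5)"
```

```text
t 3.15 pos [0.5435 0.178  0.293 ] yaw 15.33 need [ 0.718 -0.256  0.033] [ 0.001 -0.003 -0.146]
```

Call:
play_rows(
  increments=[
    [[0.36, -0.13, 0, 0, 0, -0.073, 1], [0.72, -0.26, 0.03, 0, 0, -0.146, 1], [0.72, -0.26, 0.5, 0, 0, -0.146, 1], [0.72, -0.26, 0.9, 0, 0, -0.146, 1], [0.72, -0.26, 0.9, 0, 0, -0.146, 1]],
  ],
)

```text
time: 3.65
position: [0.5008, 0.2302, 0.1972]
tool_rot: [-1.622, -2.683, 0.013]
ft_force: [-0.0, -1.1, -0.2]
grip_width: 1.0
grip_force: 0.0
```

```bash
python3 -c "
from h import *
need([.4998,.2405,.172],28.5)
s=ctrl.get_image('scene');t=ctrl.get_image('top')
c=lambda i,x,y,w,h:cv2.resize(i[y:y+h,x:x+w,::-1],(400,400),interpolation=cv2.INTER_CUBIC)
cv2.imwrite('pics/g1.png',np.hstack([c(s,250,220,80,80),c(t,145,145,80,80)]))"
```

```text
t 3.65 pos [0.5008 0.2302 0.1972] yaw 27.71 need [0.095 0.041 0.252] [-0.007 -0.001 -0.009]
```

View pics/g1.png

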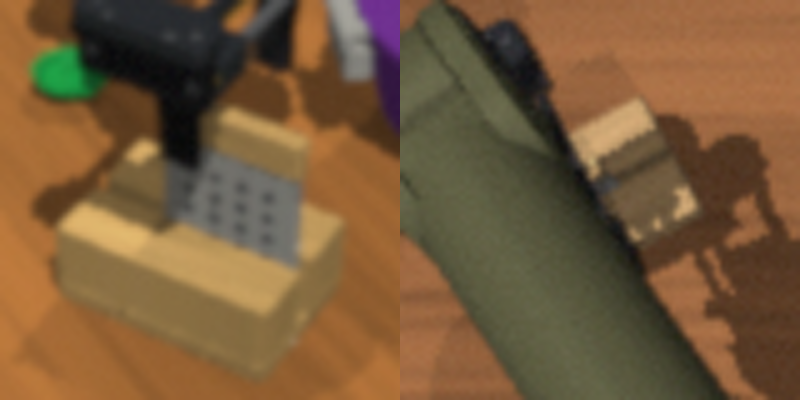

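The scene crop shows the near finger at about (180,150) in front of the rail, about 10 mm short of the plate's middle; the top view is blocked by the arm.

Call:
play_rows(
  increments=[
    [[0, 0, 0, 0, 0, 0, 1], [0, 0, 0, 0, 0, 0, 1]],
  ],
)

```text
time: 3.95
position: [0.505, 0.2332, 0.2045]
tool_rot: [1.624, 2.687, 0.004]
ft_force: [-0.1, 0.0, 0.4]
grip_width: 0.997
grip_force: 0.0
```

```bash
python3 -c "
from h import *
need([.4998,.2405,.172],28.5)"
```

```text
t 3.95 pos [0.505  0.2332 0.2045] yaw 27.7 need [ 0.089 -0.013  0.325] [ 0.002  0.    -0.009]
```

Call:
play_rows(
  increments=[
    [[0.09, -0.01, 0.15, 0, 0, -0.009, 1], [0.09, -0.01, 0.32, 0, 0, -0.009, 1], [0.09, -0.01, 0.32, 0, 0, -0.009, 1], [0.09, -0.01, 0.32, 0, 0, -0.009, -1], [0.09, -0.01, 0.32, 0, 0, -0.009, -1], [0.09, -0.01, 0.32, 0, 0, -0.009, -1], [0.09, -0.01, 0.32, 0, 0, -0.009, -1], [0.09, -0.01, 0.32, 0, 0, -0.009, -1]],
  ],
  squeeze=30,
)

```text
time: 4.75
position: [0.4988, 0.2403, 0.1706]
tool_rot: [1.605, 2.7, 0.001]
ft_force: [-0.2, -0.5, -0.0]
grip_width: 0.631
grip_force: 0.0
```

Call:
play_rows(
  increments=[
    [[0, 0, 0, 0, 0, 0, -1], [0, 0, 0, 0, 0, 0, -1], [0, 0, 0, 0, 0, 0, -1]],
  ],
)

```text
time: 5.05
position: [0.4986, 0.2403, 0.1702]
tool_rot: [1.605, 2.701, -0.0]
ft_force: [-0.7, 0.3, -0.9]
grip_width: 0.353
grip_force: 0.0
```

```bash
python3 -c "
from h import *
need([.4998,.2405,.172],28.5);s=ctrl.get_state();print(s['grip_width']*87,s['ft_force'],s['torque'])"
```

```text
t 5.05 pos [0.4986 0.2403 0.1702] yaw 28.55 need [-0.004  0.012 -0.018] [-0.     0.     0.001]
30.7359926276716 [-0.68730057  0.28042944 -0.94165636] [-0.04144938 -0.09739806 -0.02397591]
```

Call:
play_rows(
  increments=[
    [[0, 0, 0, 0, 0, 0, -1], [0, 0, 0, 0, 0, 0, -1], [0, 0, 0, 0, 0, 0, -1], [0, 0, 0, 0, 0, 0, -1], [0, 0, 0, 0, 0, 0, -1]],
  ],
)

```text
time: 5.55
position: [0.4987, 0.2403, 0.1702]
tool_rot: [1.605, 2.7, 0.0]
ft_force: [0.9, 0.5, -0.1]
grip_width: 0.131
grip_force: 29.8
```

Call:
play_rows(
  increments=[
    [[0, 0, -0.2, 0, 0, 0, -1], [0, 0, -0.5, 0, 0, 0, -1], [0, 0, -0.8, 0, 0, 0, -1], [0, 0, -1, 0, 0, 0, -1], [0, 0, -1, 0, 0, 0, -1], [0, 0, -1, 0, 0, 0, -1]],
  ],
)

```text
time: 6.15
position: [0.4982, 0.24, 0.2694]
tool_rot: [-1.605, -2.7, 0.002]
ft_force: [-0.4, -0.3, -3.8]
grip_width: 0.136
grip_force: 29.8
```

```bash
python3 -c "
from h import *
need([.4998,.2405,.172],28.5);s=ctrl.get_state();print(s['grip_width']*87,s['ft_force'],s['torque'],s['grip_force'])
s=ctrl.get_image('scene')
c=lambda i,x,y,w,h:cv2.resize(i[y:y+h,x:x+w,::-1],(400,400),interpolation=cv2.INTER_CUBIC)
cv2.imwrite('pics/g2.png',np.hstack([c(s,245,170,100,100),c(s,170,195,80,80)]))"
```

```text
t 6.15 pos [0.4982 0.24   0.2694] yaw 28.55 need [-0.003  0.018  0.974] [-0.001  0.     0.001]
11.871268198294366 [-0.41362918 -0.30757217 -3.77537928] [-0.01306905 -0.13474742  0.02618805] 29.752491586259566
```

View pics/g2.png

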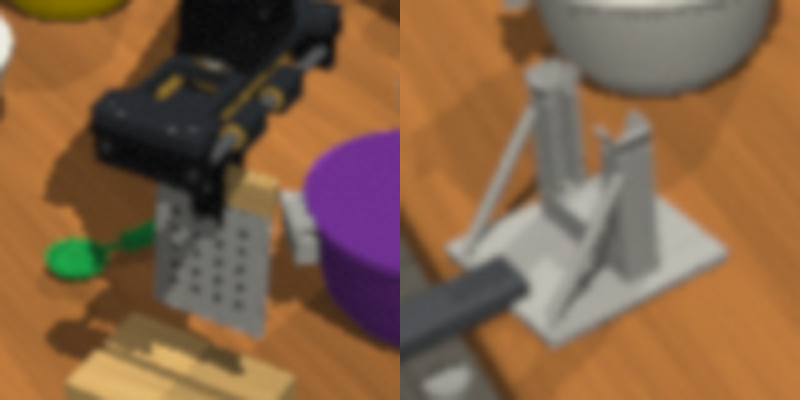

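The plate hangs upright in the fingers: in the left crop its bottom corners are at (157,300) and (263,337). The right crop shows the stand with channel tops at about (553,75) and (630,130).

Run:
```python
from h import *
np.set_printoptions(precision=4,suppress=True)
g=lambda X,Y:(245+(X+.5)/4-.5,170+(Y+.5)/4-.5)
q=[at("scene",*g(*p),.111) for p in[(157,300),(263,337)]]
c=np.mean(q,0);e=q[1]-q[0];print(q,c,np.linalg.norm(e),np.degrees(np.arctan2(e[1],e[0])))
d=c[:2]-[.4982,.24];a=np.radians(28.5);print("rel: plate x",d@[np.cos(a),np.sin(a)],"y",d@[-np.sin(a),np.cos(a)])
t=cv2.imread("pics/top0.png");s=cv2.imread("pics/scene0.png")
def en(im,x,y,w,h):
    b=cv2.resize(im[y:y+h,x:x+w],(400,520),interpolation=cv2.INTER_CUBIC)
    l=cv2.cvtColor(b,cv2.COLOR_BGR2GRAY);return cv2.createCLAHE(3,(3,3)).apply(l)
cv2.imwrite("pics/st.png",np.hstack([en(t,232,123,40,52),en(s,180,203,60,78)]))
```

```text
[array([0.5196, 0.208 , 0.111 ]), array([0.4797, 0.2751, 0.111 ])] [0.4996 0.2415 0.111 ] 0.0781346512963334 120.73585976607139
rel: plate x 0.0019882872549972026 y 0.0006623915051945382
```

View pics/st.png

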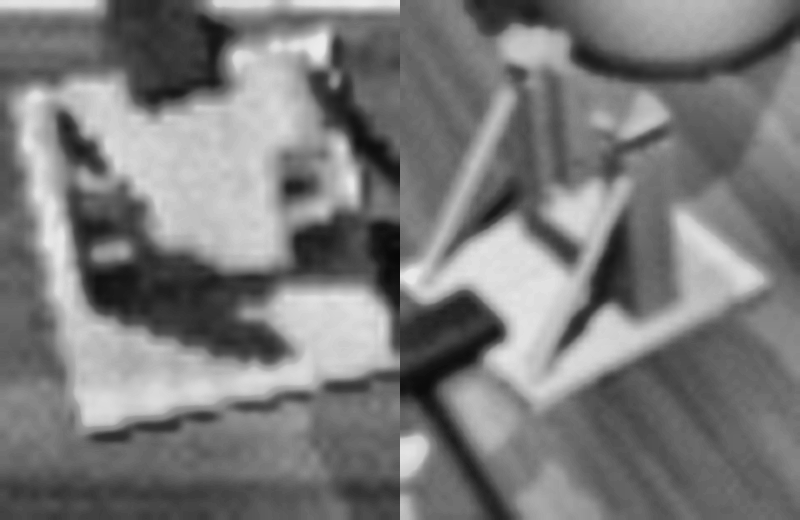

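Run:
```python
from h import *
np.set_printoptions(precision=4,suppress=True)
T=lambda X,Y:(232+(X+.5)/10-.5,123+(Y+.5)/10-.5)
S=lambda X,Y:(180+(X-400+.5)/6.667-.5,203+(Y+.5)/6.667-.5)
b=np.array([.6532,-.0228]);a=np.radians(11.2);ex=np.array([np.cos(a),np.sin(a)]);ey=np.array([-ex[1],ex[0]])
def show(n,cam,f,p,z):
    q=at(cam,*f(*p),z)[:2];print(n,q,"in base frame",np.array([(q-b)@ex,(q-b)@ey]))
for n,p in dict(Lgap=(105,215),Rgap=(298,185),Lup=(100,180),Llo=(112,250),Rlo=(325,207)).items():show(n,"top",T,p,.11)
for n,p in dict(Rpost=(537,48),Lgap=(613,128),Llip=(660,128)).items():show(n,"scene",S,p,.112)
for x in(0,-.01):
  for y in(-.0415,.0415):
    X=np.r_[b+ex*x+ey*y,.11];u=proj("top",X);v=proj("scene",X);print(x,y,"top crop",(u-[231.5,122.5])*10-.5,"scene crop",(v-[179.5,202.5])*6.667+[400,0])
```

```text
Lgap [0.6394 0.0093] in base frame [-0.0073  0.0342]
Rgap [ 0.6498 -0.0574] in base frame [-0.0101 -0.0333]
Lup [0.6517 0.0111] in base frame [0.0051 0.0336]
Llo [0.6271 0.0069] in base frame [-0.0198  0.0342]
Rlo [ 0.6421 -0.0668] in base frame [-0.0195 -0.041 ]
Rpost [ 0.6524 -0.0604] in base frame [-0.0081 -0.0367]
Lgap [0.6473 0.0148] in base frame [0.0015 0.0381]
Llip [0.6295 0.0249] in base frame [-0.014   0.0514]
0 -0.0415 top crop [315.5965 152.3115] scene crop [516.9872  54.1949]
0 0.0415 top crop [ 80.3352 198.6536] scene crop [621.121  134.4331]
-0.01 -0.0415 top crop [321.2106 180.2326] scene crop [535.6149  46.2263]
-0.01 0.0415 top crop [ 85.816  226.6015] scene crop [640.1029 125.7783]
```

Call:
play_rows(
  increments=[
    [[0, 0, -0.3, 0, 0, 0, -1], [-0.3, 0, -0.3, 0, 0, 0, -1], [-0.6, 0, -0.3, 0, 0, 0, -1], [-1, 0, -0.3, 0, 0, 0, -1]],
  ],
)

```text
time: 6.6
position: [0.5454, 0.1529, 0.2986]
tool_rot: [-1.599, -2.701, 0.002]
ft_force: [0.4, 0.0, -1.2]
grip_width: 0.138
grip_force: 29.8
```

Call:
play_rows(
  increments=[
    [[-0.35, 0, 0, 0, 0, 0, -1], [-0.7, 0, 0, 0, 0, 0, -1], [-1, 0, 0, 0, 0, 0, -1]],
  ],
)

```text
time: 6.9
position: [0.5941, 0.0621, 0.2977]
tool_rot: [-1.605, -2.697, 0.004]
ft_force: [0.6, 0.3, -2.7]
grip_width: 0.136
grip_force: 29.8
```

Call:
play_rows(
  increments=[
    [[-0.3, 0, 0, 0, 0, 0.06, -1], [-0.6, 0, 0, 0, 0, 0.12, -1], [-0.85, 0, 0, 0, 0, 0.193, -1], [-1, 0, 0, 0, 0, 0.193, -1], [-1, 0, 0, 0, 0, 0.193, -1], [-1, 0, 0, 0, 0, 0.193, -1]],
  ],
)

```text
time: 7.5
position: [0.6413, -0.0217, 0.2992]
tool_rot: [-1.989, -2.428, 0.0]
ft_force: [0.3, 0.3, -2.4]
grip_width: 0.134
grip_force: 29.8
```

```bash
python3 -c "
from h import *
need([.645,-.0245,.27],11.2)"
```

```text
t 7.5 pos [ 0.6413 -0.0217  0.2992] yaw 11.36 need [-0.035  0.032  0.292] [-0.001 -0.001  0.002]
```

Call:
play_rows(
  increments=[
    [[-0.035, 0.032, 0.14, 0, 0, 0.002, -1], [-0.035, 0.032, 0.14, 0, 0, 0.002, -1], [-0.035, 0.032, 0.14, 0, 0, 0.002, -1], [-0.035, 0.032, 0.14, 0, 0, 0.002, -1]],
  ],
)

```text
time: 7.9
position: [0.6456, -0.0254, 0.2864]
tool_rot: [1.997, 2.425, 0.0]
ft_force: [0.5, 1.0, -1.1]
grip_width: 0.134
grip_force: 29.8
```

```bash
python3 -c "
from h import *
need([.645,-.0245,.285],11.2)
s=ctrl.get_image('scene');t=ctrl.get_image('top')
c=lambda i,x,y,w,h:cv2.resize(i[y:y+h,x:x+w,::-1],(400,560),interpolation=cv2.INTER_CUBIC)
cv2.imwrite('pics/g3.png',np.hstack([c(s,180,175,60,84),c(t,230,115,45,63)]))"
```

```text
t 7.9 pos [ 0.6456 -0.0254  0.2864] yaw 11.06 need [ 0.01  -0.004  0.014] [ 0.     0.    -0.002]
```

View pics/g3.png

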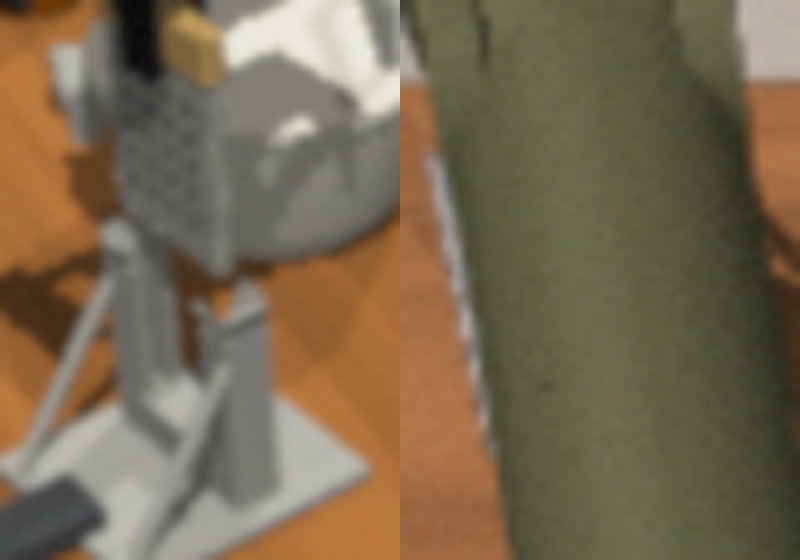

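The plate's lower edge runs from (120,200) to (225,275), directly above the channel tops at (118,240) and (225,305); it looks aligned within a few millimetres.

Call:
play_rows(
  increments=[
    [[0.01, 0, 0.08, 0, 0, 0, -1], [0.01, 0, 0.16, 0, 0, 0, -1], [0.01, 0, 0.22, 0, 0, 0, -1], [0.01, 0, 0.22, 0, 0, 0, -1], [0.01, 0, 0.22, 0, 0, 0, -1]],
  ],
)

```text
time: 8.5
position: [0.6454, -0.0251, 0.2638]
tool_rot: [-1.998, -2.424, 0.001]
ft_force: [0.2, -0.3, -2.2]
grip_width: 0.14
grip_force: 29.8
```

```bash
cat >> h.py <<'E'
def st():
    s=ctrl.get_state();R=Ro.from_rotvec(s["tool_rot"]);print("F",s["ft_force"].round(1),"F tool",R.inv().apply(s["ft_force"]).round(1),"M tool",R.inv().apply(s["torque"]).round(2),"grip",s["grip_force"],s["grip_width"]*87)
E
python3 -c "
from h import *
need([.645,-.0245,.264],11.2);st()"
```

```text
t 8.5 pos [ 0.6454 -0.0251  0.2638] yaw 11.0 need [ 0.007 -0.003 -0.002] [-0.    -0.    -0.002]
F [ 0.2 -0.3 -2.2] F tool [-0.3  0.1  2.2] M tool [-0.11  0.02 -0.02] grip 29.753052420710446 12.220742522545539
```

Call:
play_rows(
  increments=[
    [[0, 0, 0.05, 0, 0, 0, -1], [0, 0, 0.1, 0, 0, 0, -1], [0, 0, 0.15, 0, 0, 0, -1], [0, 0, 0.15, 0, 0, 0, -1]],
  ],
)

```text
time: 8.9
position: [0.6451, -0.025, 0.2479]
tool_rot: [-1.997, -2.423, 0.001]
ft_force: [0.2, -0.5, -3.0]
grip_width: 0.128
grip_force: 29.9
```

```bash
python3 -c "
from h import *
need([.645,-.0245,.264],11.2);st()"
```

```text
t 8.9 pos [ 0.6451 -0.025   0.2479] yaw 11.0 need [ 0.005  0.    -0.161] [-0.001 -0.    -0.002]
F [ 0.2 -0.5 -3. ] F tool [-0.6  0.1  3. ] M tool [-0.09  0.    0.04] grip 29.946879437193274 11.153676682164612
```

Call:
play_rows(
  increments=[
    [[0, 0, 0.08, 0, 0, 0, -1], [0, 0, 0.16, 0, 0, 0, -1], [0, 0, 0.25, 0, 0, 0, -1], [0, 0, 0.25, 0, 0, 0, -1]],
  ],
)

```text
time: 9.3
position: [0.6448, -0.0251, 0.222]
tool_rot: [-1.997, -2.422, 0.002]
ft_force: [0.2, 0.5, -2.2]
grip_width: 0.136
grip_force: 29.9
```

Call:
play_rows(
  increments=[
    [[0, 0, 0.08, 0, 0, 0, -1], [0, 0, 0.16, 0, 0, 0, -1], [0, 0, 0.25, 0, 0, 0, -1], [0, 0, 0.25, 0, 0, 0, -1]],
  ],
)

```text
time: 9.7
position: [0.6449, -0.0251, 0.1973]
tool_rot: [-1.997, -2.423, 0.002]
ft_force: [-0.6, 0.4, -2.1]
grip_width: 0.129
grip_force: 29.9
```

```bash
python3 -c "
from h import *
need([.645,-.0245,.1883],11.2);st()"
```

```text
t 9.7 pos [ 0.6449 -0.0251  0.1973] yaw 11.0 need [0.006 0.002 0.09 ] [-0.001 -0.    -0.002]
F [-0.6  0.4 -2.1] F tool [ 0.5 -0.5  2.1] M tool [-0.1  -0.06  0.04] grip 29.946269737556577 11.260223723251224
```

Call:
play_rows(
  increments=[
    [[0, 0, 0.04, 0, 0, 0, -1], [0, 0, 0.08, 0, 0, 0, -1], [0, 0, 0.1, 0, 0, 0, -1], [0, 0, 0.1, 0, 0, 0, -1]],
  ],
)

```text
time: 10.1
position: [0.6455, -0.025, 0.1889]
tool_rot: [-1.998, -2.424, 0.0]
ft_force: [-1.1, -0.1, -2.8]
grip_width: 0.135
grip_force: 29.9
```

```bash
python3 -c "
from h import *
need([.645,-.0245,.1883],11.2);st()"
```

```text
t 10.1 pos [ 0.6455 -0.025   0.1889] yaw 11.0 need [ 0.006 -0.004  0.006] [-0.    -0.    -0.002]
F [-1.1 -0.1 -2.8] F tool [ 0.2 -1.1  2.8] M tool [-0.02 -0.   -0.03] grip 29.946054252795875 11.737769808937388
```

Call:
play_rows(
  increments=[
    [[0, 0, 0.02, 0, 0, 0, -1], [0, 0, 0.03, 0, 0, 0, -1], [0, 0, 0.03, 0, 0, 0, -1]],
  ],
)

```text
time: 10.4
position: [0.646, -0.0246, 0.1881]
tool_rot: [1.997, 2.423, 0.001]
ft_force: [-3.4, 0.0, 5.7]
grip_width: 0.137
grip_force: 30.0
```

```bash
python3 -c "
from h import *
need([.645,-.0245,.1883],11.2);st()"
```

```text
t 10.4 pos [ 0.646  -0.0246  0.1881] yaw 11.02 need [ 0.003 -0.009 -0.002] [ 0.001  0.    -0.002]
F [-3.4  0.   5.7] F tool [ 0.7 -3.3 -5.7] M tool [ 0.73  0.09 -0.03] grip 30.01605123281479 11.885999980391025
```

Call:
play_rows(
  increments=[
    [[0, 0, -0.02, 0, 0, 0, 0], [0, 0, -0.02, 0, 0, 0, 0], [0, 0, -0.02, 0, 0, 0, 0], [0, 0, -0.02, 0, 0, 0, 0], [0, 0, -0.02, 0, 0, 0, 0], [0, 0, -0.02, 0, 0, 0, 0], [0, 0, -0.02, 0, 0, 0, 0], [0, 0, -0.02, 0, 0, 0, 0]],
  ],
)

```text
time: 11.2
position: [0.6456, -0.025, 0.1882]
tool_rot: [-1.998, -2.424, 0.0]
ft_force: [0.1, -0.4, -0.6]
grip_width: 0.5
grip_force: 0.0
```

Call:
play_rows(
  increments=[
    [[0, 0, -0.3, 0, 0, 0, 0], [0, 0, -0.6, 0, 0, 0, 0], [0, 0, -1, 0, 0, 0, 0], [0, 0, -1, 0, 0, 0, 1], [0, 0, -1, 0, 0, 0, 1], [0, 0, -1, 0, 0, 0, 1]],
  ],
)

```text
time: 11.8
position: [0.645, -0.0252, 0.287]
tool_rot: [-1.997, -2.423, 0.002]
ft_force: [-0.8, -0.3, -0.5]
grip_width: 0.689
grip_force: 0.0
```

```bash
python3 -c "
from h import *
need([.466,-.2,.285],-15.3);st()"
```

```text
t 11.8 pos [ 0.645  -0.0252  0.287 ] yaw 11.0 need [-1.374 -2.09   0.024] [-0.001  0.     0.292]
F [-0.8 -0.3 -0.5] F tool [-0.2 -0.8  0.5] M tool [-0.1  -0.05  0.05] grip 0.0 59.94439497319673
```

Call:
play_rows(
  increments=[
    [[-0.2, -0.3, 0, 0, 0, 0, 1], [-0.4, -0.6, 0, 0, 0, 0, 1], [-0.6, -0.9, 0, 0, 0, 0, 1]],
  ],
)

```text
time: 12.1
position: [0.567, -0.1018, 0.2861]
tool_rot: [-1.996, -2.422, 0.002]
ft_force: [0.7, -0.4, -0.7]
grip_width: 0.949
grip_force: 0.0
```

Call:
play_rows(
  increments=[
    [[-0.2, -0.3, 0, 0, 0, 0.08, 1], [-0.4, -0.6, 0, 0, 0, 0.16, 1], [-0.6, -0.9, 0, 0, 0, 0.24, 1], [-0.77, -1, 0, 0, 0, 0.292, 1], [-0.77, -1, 0, 0, 0, 0.292, 1], [-0.77, -1, 0, 0, 0, 0.292, 1]],
  ],
)

```text
time: 12.7
position: [0.4849, -0.1953, 0.2872]
tool_rot: [-2.495, -1.906, 0.0]
ft_force: [-0.4, 0.1, 0.3]
grip_width: 0.999
grip_force: 0.0
```

```bash
python3 -c "
from h import *
need([.466,-.2,.22],-15.3);st()
s=ctrl.get_image('scene');t=ctrl.get_image('top')
c=lambda i,x,y,w,h:cv2.resize(i[y:y+h,x:x+w,::-1],(400,560),interpolation=cv2.INTER_CUBIC)
cv2.imwrite('pics/g4.png',np.hstack([c(s,180,155,80,112),c(t,220,115,80,112)]))"
```

```text
t 12.7 pos [ 0.4849 -0.1953  0.2872] yaw -15.23 need [-0.096 -0.169  0.672] [-0.001 -0.001  0.001]
F [-0.4  0.1  0.3] F tool [ 0.  -0.4 -0.3] M tool [-0.11  0.05 -0.01] grip 0.0 86.90805638903004
```

View pics/g4.png

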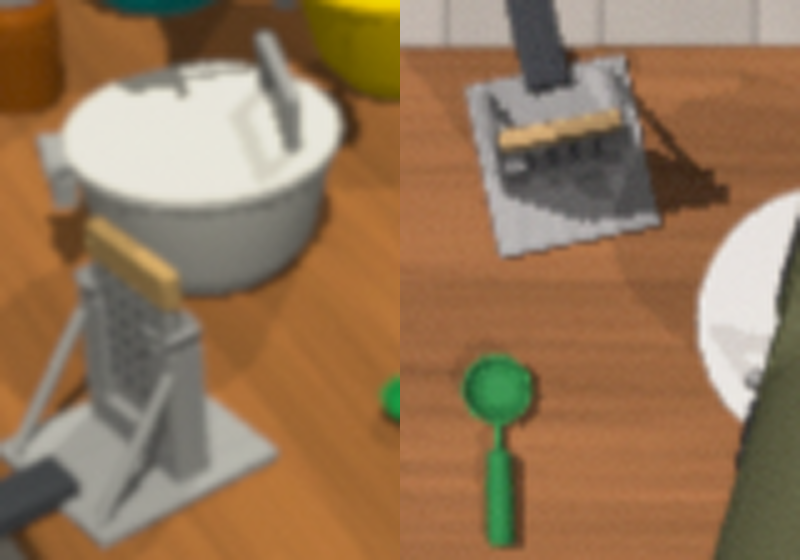

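The plate stands upright and fully down in the channels (rail at (135,265) in the scene crop and (560,130) in the top crop), and the lid is still closed with its handle at (280,90).

Call:
play_rows(
  increments=[
    [[-0.1, -0.17, 0, 0, 0, 0, 1], [-0.1, -0.17, 0.3, 0, 0, 0, 1], [-0.1, -0.17, 0.6, 0, 0, 0, 1], [-0.1, -0.17, 0.8, 0, 0, 0, 1], [-0.1, -0.17, 0.96, 0, 0, 0, 1], [-0.1, -0.17, 0.96, 0, 0, 0, 1], [-0.1, -0.17, 0.96, 0, 0, 0, 1]],
  ],
)

```text
time: 13.5
position: [0.4668, -0.1999, 0.1924]
tool_rot: [-2.494, -1.909, -0.001]
ft_force: [-0.0, 0.0, -0.2]
grip_width: 0.997
grip_force: 0.0
```

Call:
play_rows(
  increments=[
    [[0, 0, 0, 0, 0, 0, -1], [0, 0, 0, 0, 0, 0, -1], [0, 0, 0, 0, 0, 0, -1], [0, 0, 0, 0, 0, 0, -1], [0, 0, 0, 0, 0, 0, -1], [0, 0, 0, 0, 0, 0, -1], [0, 0, 0, 0, 0, 0, -1], [0, 0, 0, 0, 0, 0, -1]],
  ],
  squeeze=15,
)

```text
time: 14.3
position: [0.4661, -0.201, 0.1922]
tool_rot: [2.497, 1.906, -0.0]
ft_force: [-0.2, 0.3, -0.4]
grip_width: 0.356
grip_force: 0.0
```

Call:
play_rows(
  increments=[
    [[0, 0, 0, 0, 0, 0, -1], [0, 0, 0, 0, 0, 0, -1], [0, 0, 0, 0, 0, 0, -1], [0, 0, 0, 0, 0, 0, -1], [0, 0, 0, 0, 0, 0, -1], [0, 0, 0, 0, 0, 0, -1]],
  ],
)

```text
time: 14.9
position: [0.4671, -0.2012, 0.1923]
tool_rot: [2.495, 1.906, 0.002]
ft_force: [5.1, -1.5, -4.0]
grip_width: 0.131
grip_force: 15.0
```

```bash
python3 -c "
from h import *
need([.466,-.2,.19],-15.3);st()"
```

```text
t 14.9 pos [ 0.4671 -0.2012  0.1923] yaw -15.26 need [ 0.009 -0.014  0.023] [0.002 0.    0.   ]
F [ 5.1 -1.5 -4. ] F tool [-0.1  5.3  4. ] M tool [-1.26 -0.08 -0.07] grip 14.991022199392319 11.397978211003656
```

Call:
play_rows(
  increments=[
    [[0.03, 0.0, -0.05, 0, 0, 0, -1], [0, 0.04, -0.1, 0, 0, 0, -1], [0, 0.06, -0.14, 0, 0, 0, -1], [0, 0.09, -0.21, 0, 0, 0, -1], [0, 0.12, -0.27, 0, 0, 0, -1], [0, 0.19, -0.4, 0, 0, 0, -1], [0, 0.27, -0.52, 0, 0, 0, -1], [0, 0.27, -0.52, 0, 0, 0, -1]],
  ],
  squeeze=20,
)

```text
time: 15.7
position: [0.4922, -0.2075, 0.2456]
tool_rot: [-2.496, -1.906, 0.001]
ft_force: [-2.4, 2.2, -1.2]
grip_width: 0.128
grip_force: 20.0
```

```bash
python3 -c "
from h import *
need([.5555,-.224,.298],-15.3);st()"
```

```text
t 15.7 pos [ 0.4922 -0.2075  0.2456] yaw -15.25 need [ 0.007  0.653 -0.525] [-0.001 -0.     0.001]
F [-2.4  2.2 -1.2] F tool [ 1.5 -2.9  1.2] M tool [ 0.72  0.33 -0.1 ] grip 19.966846704483032 11.110659086571442
```

Call:
play_rows(
  increments=[
    [[0, 0.09, -0.11, 0, 0, 0, -1], [0, 0.19, -0.22, 0, 0, 0, -1], [0, 0.3, -0.31, 0, 0, 0, -1], [0, 0.42, -0.4, 0, 0, 0, -1], [0, 0.54, -0.47, 0, 0, 0, -1], [0, 0.67, -0.54, 0, 0, 0, -1], [0, 0.67, -0.54, 0, 0, 0, -1], [0, 0.67, -0.54, 0, 0, 0, -1]],
  ],
)

```text
time: 16.5
position: [0.5565, -0.2243, 0.2998]
tool_rot: [-2.495, -1.907, 0.0]
ft_force: [-5.2, 3.6, 7.3]
grip_width: 0.129
grip_force: 20.0
```

Call:
play_rows(
  increments=[
    [[0, 0, 0, 0, 0, 0, -1], [0, 0, 0, 0, 0, 0, -1], [0, 0, 0, 0, 0, 0, -1], [0, 0, 0, 0, 0, 0, -1]],
  ],
)

```text
time: 16.9
position: [0.5562, -0.2242, 0.2997]
tool_rot: [-2.495, -1.907, 0.001]
ft_force: [-3.9, 4.4, 7.4]
grip_width: 0.13
grip_force: 20.0
```

```bash
python3 -c "
from h import *
need([.5555,-.224,.298],-15.3);st()
s=ctrl.get_image('scene')
cv2.imwrite('pics/g5.png',cv2.resize(s[90:270,150:390,::-1],(800,600),interpolation=cv2.INTER_CUBIC))"
```

```text
t 16.9 pos [ 0.5562 -0.2242  0.2997] yaw -15.21 need [ 0.    -0.008  0.017] [-0.001 -0.     0.001]
F [-3.9  4.4  7.4] F tool [ 3.2 -5.  -7.4] M tool [ 0.9   0.62 -0.15] grip 20.031383335590363 11.287228596732243
```

View pics/g5.png

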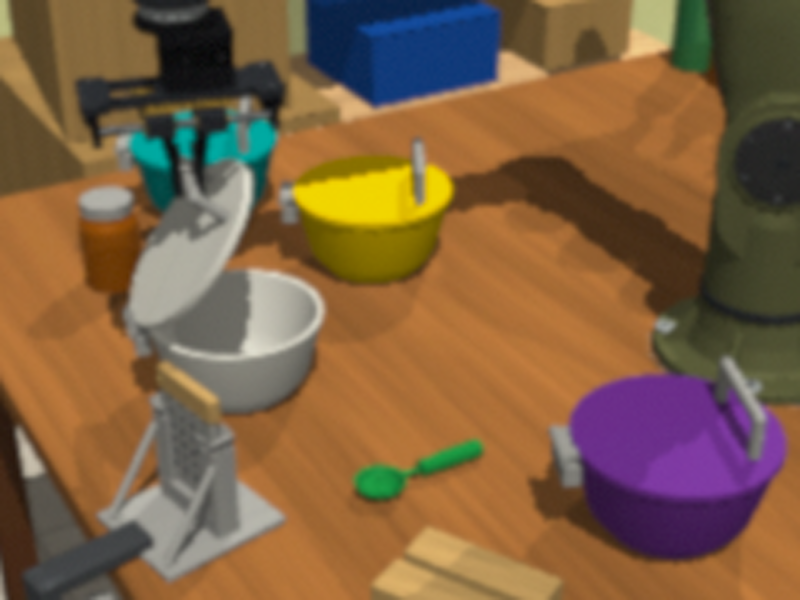

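The picture shows the lid held open at about 50° by the gripper at (195,150), the plate seated in the stand at (190,420), and the jar and spoon undisturbed. From the tool position the lid angle works out at about 51°.

```bash
python3 -c "
from h import *
print(ctrl.close_job())"
```

```text
the job is handed in; nothing more can be done
None
```

I handed the job in with the grater plate fully home in the stand's slot and let go, and the gripper still holding the lid open at about 51° (worked out from the tool position). The spoon and jar look untouched in the last picture; the basket wasn't in that view, but the arm kept clear of it.

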